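# Gather the PTFE nuts in the pouring corner of a sample tray

## Task

A steel sample tube lies across the rim of the parts tray: first lift it off and lay it in the V-saddles of the cradle, roughly centred, level and let go, while the tray stays flat on the bench. Then take the tray by the lug on its corner and lift that corner so that the tray tips towards the pouring lip opposite and all four white nuts slide together into the lip corner without spilling. Finish while still holding the tray tilted in the gripper, everything still, and propped on nothing but the bench; leave the jar, flask and beaker alone.

Things in the scene. Friction and masses are not known exactly. Their poses are not given: they have to be found in the camera images.
- tray: open stainless tray, loose, about 0.4 kg with some spread, 180 mm (its x) x 160 mm (its y) x 50 mm high outside, walls and floor 4 mm; origin at the centre of its underside, z up. At its +x+y corner an upright lifting lug stands outward, at the opposite -x-y corner the rim carries a small pouring lip on the outside (a look-only flare 15 mm out, rim there not lowered). The two walls at y = +-80 mm have a rim notch at x = 0, 16 mm wide and 8 mm deep, in which the tube lies
- lug_grip (a point): grip point in the middle of the tray's lifting lug, 40 mm above the tray's underside and 26 mm outside the +x+y corner. The lug is a flat upright plate 12 mm thick, lying in the vertical plane of the tray's diagonal (corner to corner), 46 mm long along the diagonal, from 12 to 62 mm above the tray's underside; pinch it across its thickness from above. Axes as the tray's
- pour_corner (a point): the inner corner of the tray's floor beneath the pouring lip (at -86, -76, +4 mm in the tray's axes), where the nuts must gather
- lip_foot (a point): the outer bottom corner of the tray beneath the pouring lip (at -90, -80, 0 mm in the tray's axes), on which the tray can pivot on the bench when the lug is raised
- nut0: a loose white PTFE hex nut (one of four alike) lying flat in the tray: 22 mm across the corners, 14 mm high, 12 g; origin at the centre of its underside. Slippery: slides on the steel once the tray tilts some 10 degrees, and along the walls into the corner at 20 degrees or more
- nut1: a loose white PTFE hex nut (one of four alike) lying flat in the tray: 22 mm across the corners, 14 mm high, 12 g; origin at the centre of its underside. Slippery: slides on the steel once the tray tilts some 10 degrees, and along the walls into the corner at 20 degrees or more
- nut2: a loose white PTFE hex nut (one of four alike) lying flat in the tray: 22 mm across the corners, 14 mm high, 12 g; origin at the centre of its underside. Slippery: slides on the steel once the tray tilts some 10 degrees, and along the walls into the corner at 20 degrees or more
- nut3: a loose white PTFE hex nut (one of four alike) lying flat in the tray: 22 mm across the corners, 14 mm high, 12 g; origin at the centre of its underside. Slippery: slides on the steel once the tray tilts some 10 degrees, and along the walls into the corner at 20 degrees or more
- tube: straight stainless sample tube, closed ends, 12 mm diameter, 200 mm long, 110 g, alike both ways round; origin on its axis at mid-length, y along the tube. At the start it lies level across the tray over its middle (its own middle within 15 mm of the tray's), along the tray's y, its axis 48 mm above the bench
- cradle: cradle fixed to the bench: dark base plate 150 mm (its x) x 70 mm x 8 mm with two black V-saddles 110 mm apart (centres at x = +-55 mm, each 18 mm thick along x); each V is open upward, 90 degrees, bottom of the V 40 mm above the bench, about 42 mm wide at the top, tips of the arms 61 mm above the bench and 52 mm apart over the outsides; between the saddles there is only the base plate. Origin at the centre of its underside, x along the V
- saddle_mid (a point): where the middle of the tube's axis lies when the tube is seated: midway between the two saddles, 48.5 mm above the bench; axes as the cradle's
- jar: bystander: small clear jar with red cap, 52 mm diameter, 65 mm high; origin at the centre of its underside; leave alone
- flask: bystander: aluminium bottle, 66 mm diameter, 150 mm high; origin at the centre of its underside; leave alone
- beaker: bystander: glass beaker, 66 mm diameter, 80 mm high; origin at the centre of its underside; leave alone
Things that resemble listed ones, but are neither listed nor needed, are in the scene too. What is meant by the tube is not blue or purple, and is the smaller of those in its own colour.

How it is judged:
On the way:
1. the tube lies level in both saddles, let go, while the tray is still flat (x of tube in the frame of saddle_mid between -0.03 and 0.03 m and y of tube in the frame of saddle_mid between -0.004 and 0.004 m and z of tube in the frame of saddle_mid between -0.004 and 0.004 m and angle between tube's own y axis and vertical between 1.5208 and 1.6208 rad and contact force between the fingers and tube below 0.1 N and linear speed of tube below 0.02 m/s and angle between tray's own z axis and vertical below 0.1 rad), for 0.3 s.
At the end, for the whole second after the job is handed in: Tube untouched in both saddles, level to 3 degrees, within 4 mm of its seat and 30 mm of centre. Fingers hold the tray (over 1 N), tilt 0.25 to 0.8 rad, lug grip over 90 mm up, clear of the cradle. All four nuts within 85 mm of the lip corner. All still (x of tube in the frame of saddle_mid between -0.03 and 0.03 m and y of tube in the frame of saddle_mid between -0.004 and 0.004 m and z of tube in the frame of saddle_mid between -0.004 and 0.004 m and angle between tube's own y axis and vertical between 1.5208 and 1.6208 rad and contact force between the fingers and tube below 0.1 N and linear speed of tube below 0.02 m/s and angle between tray's own z axis and vertical between 0.25 and 0.8 rad and height (world z) of lug_grip above 0.09 m and contact force between the fingers and tray above 1 N and contact force between tray and cradle below 0.2 N and linear speed of each of tray, nut0, nut1, nut2, nut3 below 0.06 m/s and angular speed of tray below 0.4 rad/s and distance between each of nut0, nut1, nut2, nut3 and pour_corner below 0.085 m); the arm keeps its last pose, push and grip.
It fails at once if the jar is shifted by 3 cm or tipped (distance of jar from where it was at the start of the episode above 0.03 m or angle between jar's own z axis and vertical above 0.3 rad).
It fails at once if the flask is shifted by 3 cm or tipped (distance of flask from where it was at the start of the episode above 0.03 m or angle between flask's own z axis and vertical above 0.3 rad).
It fails at once if the beaker is shifted by 3 cm or tipped (distance of beaker from where it was at the start of the episode above 0.03 m or angle between beaker's own z axis and vertical above 0.3 rad).
It also fails if it takes over 58 s, if anything falls off the work surface, if the arm or the gripper's body presses on something with over 40 N, if the wrist force passes 120 N, or if a joint passes its speed limit or range.

## Robot

A 7-joint arm with a two-finger parallel gripper is mounted at the origin on the work surface. World frame = base frame: x ahead of the robot, y to its left, z up, the work surface at z = 0. Lengths are in m, angles in rad, forces in N, time in s.
With the tool pointing down it reaches from about 0.4 to 0.85 m from the base axis. Payload 4.4 kg.
Tool frame: the origin (TCP) lies midway between the tips of the shut fingers; the grasp point (between the pads) lies 19 mm behind it; z points along the fingers, y is the line along which they close (so a half turn about z gives the same grasp; the last joint's range is limited). The gripper opens to 94 mm and grips with 3 to 60 N. Pads are 16 mm wide; open, the fingers measure 119 mm over their backs; the gripper's body (75 mm by 177 mm) begins 78 mm behind the grasp point.
Start: joints at [1.237, 0.628, 0.038, 1.517, -0.027, 0.996, -0.02], TCP at [0.172, -0.627, 0.205] pointing down, gripper open.
Joint ranges: [-3.06, 3.06], [-0.37, 2.12], [-1.25, 1.32], [0.18, 2.47], [-1.1, 4.24], [0.23, 1.98], [-2.94, 2.94]. Speed limits (rad/s): [2.57, 2.57, 3.14, 3.14, 3.14, 3.14, 3.14].

## Interface

Orientations are given as a unit quaternion [x, y, z, w].
In Python, from workcell import * gives the robot as it stands.
- The arm moves only by the shell command python3 -m inch 'ROWS' [FORCE]. ROWS is JSON, a list of rows, each a list of 3 entries, a list of its own where there are three numbers: the turn, a rotation vector about the world's x, y, z in units of 2 rad (1.0 is 2 rad), then the shift along the world's x, y, z in units of 0.5 m (1.0 is 0.5 m), then the gripper's target within -1 to 1 (shut at 1, half-way at 0, fully open at -1). A call has 1 to 20 rows; each row is the pose to reach, as a shift and turn from the pose commanded when the call began; what a row does not reach only later rows make up. A row lasts 1/10 s, in which the tool goes at most 50 mm and 8.59 degrees, less where a joint would pass 70% of its speed; a pose out of reach is approached as far as the arm can. A call with a number of a shift or a turn outside -1 to 1 is refused whole. A call with a gripper value outside its range is refused whole. The fingers move at their own pace and stop on an object; FORCE is the grip in N (left out, the last holds). Time passes only in rows, so rows that repeat a pose let the fingers close. It gives the time, the measured TCP pose, the force, the opening and the grip force at its end, in the units of the state.
- get_state(): the state, without advancing time (a new reading comes with each control period).
- camera(name): name is "scene" or "top" or "wrist"; returns (picture, depth): 384x512x3 uint8, red, green, blue; 384x512 float32, m along the optical axis (not along the pixel's ray), 0 where there is no reading.
- camera_params(name): a dict with "fx", "fy", "cx", "cy" (pixels), "rvec" (rotation vector, rad) and "tvec" (3), from world to camera coordinates, as OpenCV has them; the wrist camera has in their place "hand_eye" (4x4, takes a point from camera to tool coordinates, whose origin is the TCP and whose axes are the flange's). Camera axes: x right, y down, z forward; pixel columns grow to the right and rows downward; lengths in m; the calibration is good to about 2 mm. A picture is of the moment at which its call begins: read the wrist's pose just before it. camera_params takes no time and is no camera call.
- close_job(): hands the job in; it is judged then, once.
The state is a dict: "time_s": time; "joints": joint angles; "dq": joint speeds; "joint_torque": joint torques, N m; "eef_pos": TCP position; "ee_rot": TCP orientation; "contact_force": force on the tool from outside, world axes, zero at the start; "moment": the same for the moment, N m; "grip_width": opening from 0.0 (shut) to 1.0 (fully open); "gripper_force": force on a finger pad.
Only numpy, scipy, OpenCV 4.12 (cv2) and the standard library are available. Lean on these libraries where they do the work, as an engineer would, in place of code of your own. Each camera call takes 0.05 s, during which the arm holds its last target. There are 200 camera calls.

## Working session

There is one attempt and no reset: what is moved stays moved. The work goes in short steps, Python scripts to look and compute and a shell command to move; the robot and the scene stay as the last step left them, time stands still between calls to the robot, and variables do not carry over. Pictures are saved under pics/ and viewed, at most 10 in all, crops included, and the job is handed in when it is done.

```bash
mkdir -p pics; cat > h.py <<'E'
from workcell import *
import numpy as np, cv2
from scipy.spatial.transform import Rotation as R
def P(name):
    p=camera_params(name); K=np.array([[p['fx'],0,p['cx']],[0,p['fy'],p['cy']],[0,0,1.]])
    if 'rvec' in p:
        Rm=cv2.Rodrigues(np.array(p['rvec'],float))[0]; t=np.array(p['tvec'],float)
        return K,Rm.T,-Rm.T@t
    s=get_state(); H=np.array(p['hand_eye']); Rt=R.from_quat(s['ee_rot']).as_matrix()
    return K,Rt@H[:3,:3],Rt@H[:3,3]+np.array(s['eef_pos'])
def ray(cam,uv,z):
    K,Rc,c=cam; uv=np.atleast_2d(uv).astype(float)
    d=(Rc@np.linalg.inv(K)@np.c_[uv,np.ones(len(uv))].T).T
    return c+d*((z-c[2])/d[:,2])[:,None]
def pts(cam,dep):
    K,Rc,c=cam; v,u=np.mgrid[:dep.shape[0],:dep.shape[1]]
    d=np.stack([(u-K[0,2])/K[0,0],(v-K[1,2])/K[1,1],np.ones(dep.shape)],-1)*dep[...,None]
    return d@Rc.T+c
def snap(name,fn=None):
    cam=P(name); im,dep=camera(name)
    np.savez('pics/last_'+name+'.npz',im=im,dep=dep,K=cam[0],R=cam[1],c=cam[2])
    if fn: cv2.imwrite('pics/'+fn,im[:,:,::-1])
    return cam,im,dep
E
python3 - <<'E'
from h import *
a=snap('top','top1.png');b=snap('scene','scene1.png')
t=cv2.imread('pics/top1.png')
print(a[0][2],b[0][2],a[0][0]); print(get_state())
E
```

```text
[ 0.28584286 -0.06502056  1.41018068] [ 1.38221135 -0.07759002  0.95727607] [[435.7890744    0.         247.34902482]
 [  0.         435.7890744  190.47313239]
 [  0.           0.           1.        ]]
{'time_s': 0.1, 'joints': array([ 1.23720814,  0.62919122,  0.0384876 ,  1.51821031, -0.02701768,
        0.99632059, -0.02001169]), 'dq': array([ 5.39585777e-04, -3.52104154e-03, -6.25814438e-04, -3.03410243e-03,
        1.36538246e-03,  1.48181956e-03, -5.18381438e-05]), 'joint_torque': array([ 2.44323986e-03, -5.50803781e+01,  1.14759475e+00, -1.87119877e+01,
       -5.20797889e-02,  1.92310318e-02,  5.05563241e-05]), 'eef_pos': array([ 0.17185006, -0.62628019,  0.20470576]), 'ee_rot': array([ 9.91052896e-01,  1.33467258e-01, -1.18331453e-04, -7.96478071e-04]), 'contact_force': array([-0.61162497,  0.2685846 , -0.65266104]), 'moment': array([-0.03913117,  0.03849708, -0.0641554 ]), 'gripper_force': 0.0, 'grip_width': 0.9976768902810415}
```

View pics/top1.png

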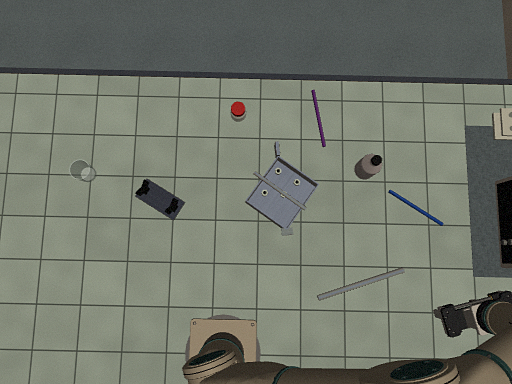

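View pics/scene1.png

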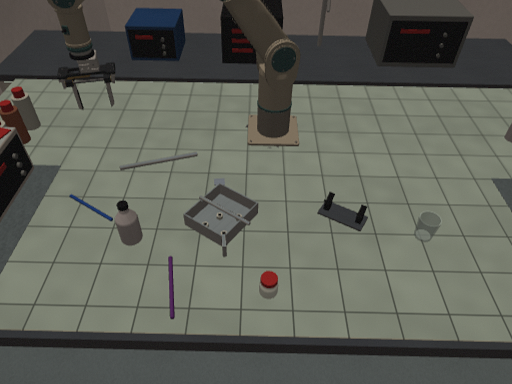

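The top view shows the tray near (282,193) with its tube from (254,173) to (305,209), the lug at (278,150) and the lip at (287,231). The cradle is at (160,198), the flask at (370,165), the jar at (238,110) and the beaker at (80,170). I'll look closer at the tray and cradle.

```bash
python3 - <<'E'
from h import *
d=np.load('pics/last_top.npz');cam=(d['K'],d['R'],d['c'])
im=d['im'][130:250,110:340]
cv2.imwrite('pics/crop.png',cv2.resize(im[:,:,::-1],None,fx=3.4,fy=3.4,interpolation=cv2.INTER_CUBIC))
for n,uv,z in [('t1',(254,173),.048),('t2',(305,209),.048),('lug',(278,150),.06),('lip',(287,231),.05),('cr',(160,198),.01),('flask',(370,165),.1),('jar',(238,110),.065),('beaker',(80,170),0.05)]:
    print(n,ray(cam,uv,z).round(3))
hsv=cv2.cvtColor(d['im'],cv2.COLOR_RGB2HSV)
m=(d['im'].max(2)<75).astype(np.uint8); m[:,:125]=0;m[:,195:]=0;m[:165]=0;m[235:]=0
p=pts(cam,d['dep'])
v,u=np.nonzero(m);print(len(u));q=p[v,u]
base=q[(q[:,2]<.02)]; r=cv2.minAreaRect((base[:,:2]*1000).astype(np.float32));print('base',r)
for lo,hi in((.03,.045),(.045,.08)): 
  s=q[(q[:,2]>lo)&(q[:,2]<hi)];print(len(s))
  print(s.round(3)[::max(1,len(s)//12)].tolist())
E
```

```text
t1 [[ 0.559 -0.086  0.048]]
t2 [[ 0.447 -0.249  0.048]]
lug [[ 0.633 -0.161  0.06 ]]
lip [[ 0.377 -0.193  0.05 ]]
cr [[0.477 0.216 0.01 ]]
flask [[ 0.582 -0.442  0.1  ]]
jar [[ 0.761 -0.031  0.065]]
beaker [[0.555 0.467 0.05 ]]
1107
base ((476.62615966796875, 218.57427978515625), (213.6792755126953, 224.51490783691406), 2.571944236755371)
49
[[0.51, 0.265, 0.044], [0.507, 0.256, 0.043], [0.504, 0.269, 0.04], [0.5, 0.274, 0.045], [0.497, 0.264, 0.045], [0.492, 0.263, 0.035], [0.451, 0.174, 0.041], [0.448, 0.177, 0.04], [0.448, 0.164, 0.043], [0.445, 0.173, 0.042], [0.446, 0.161, 0.038], [0.443, 0.162, 0.032], [0.433, 0.168, 0.031]]
168
[[0.526, 0.263, 0.059], [0.517, 0.263, 0.055], [0.512, 0.265, 0.046], [0.503, 0.254, 0.047], [0.491, 0.277, 0.055], [0.489, 0.262, 0.054], [0.478, 0.269, 0.06], [0.462, 0.168, 0.059], [0.457, 0.17, 0.049], [0.451, 0.16, 0.049], [0.438, 0.169, 0.046], [0.43, 0.176, 0.056]]
```

View pics/crop.png

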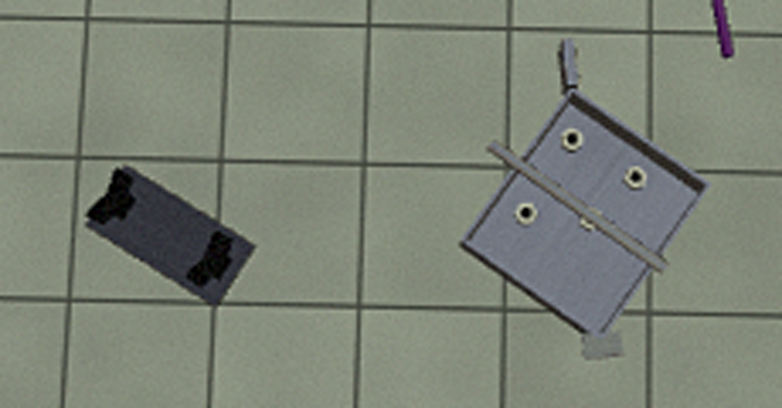

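The crop confirms the tube ends at (254,173) and (305,208.5) in full-frame pixels. One nut lies under the tube's middle, and the cradle saddles are at about (142,188) and (172,206). I'm moving above the tube for a wrist look.

```bash
python3 -m inch '[[[0,0,0.351],[0.66,0.916,0],-1],[[0,0,0.351],[0.66,0.916,0],-1],[[0,0,0.351],[0.66,0.916,0],-1],[[0,0,0.351],[0.66,0.916,0],-1],[[0,0,0.351],[0.66,0.916,0],-1],[[0,0,0.351],[0.66,0.916,0],-1],[[0,0,0.351],[0.66,0.916,0],-1],[[0,0,0.351],[0.66,0.916,0],-1],[[0,0,0.351],[0.66,0.916,0],-1],[[0,0,0.351],[0.66,0.916,0],-1],[[0,0,0.351],[0.66,0.916,0],-1],[[0,0,0.351],[0.66,0.916,0],-1],[[0,0,0.351],[0.66,0.916,0],-1],[[0,0,0.351],[0.66,0.916,0],-1],[[0,0,0.351],[0.66,0.916,0],-1]]' 25
python3 - <<'E'
from h import *
snap('wrist','w1.png'); s=get_state()
print(s['eef_pos'],R.from_quat(s['ee_rot']).as_matrix().round(3),s['joints'])
E
```

```text
time_s: 1.6
eef_pos: [0.5005, -0.1713, 0.2053]
ee_rot: [0.886, 0.464, -0.001, 0.0]
contact_force: [-0.8, 0.0, -0.1]
grip_width: 1.001
gripper_force: 0.0
[ 0.5006826  -0.17118271  0.20536942] [[ 0.569  0.823 -0.001]
 [ 0.823 -0.569 -0.001]
 [-0.001 -0.    -1.   ]] [ 0.41073262  0.46084755 -0.19490821  1.84960377  0.1170997   0.84285975
 -0.44727136]
```

View pics/w1.png

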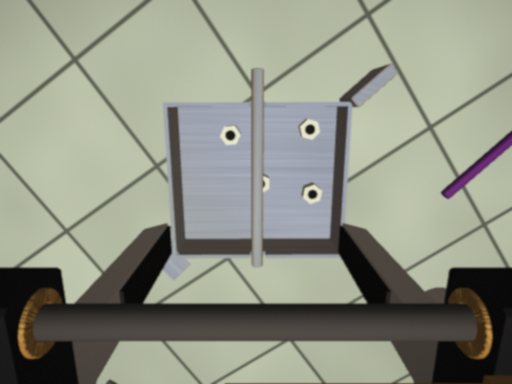

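The wrist view shows the tube from (258,69) to (257,266), the rim corners at (165,104), (351,103), (347,256) and (174,258), and the lug's top edge from about (345,100) to (390,68).

```bash
python3 - <<'E'
from h import *
d=np.load('pics/last_wrist.npz');cam=(d['K'],d['R'],d['c'])
e=ray(cam,[(258,69),(257,266)],.054); c=e.mean(0); v=e[0]-e[1]
print('tube',e.round(4),c.round(4),np.linalg.norm(v),np.degrees(np.arctan2(v[1],v[0])))
k=ray(cam,[(165,104),(351,103),(347,256),(174,258)],.05);print('tray',k.round(4),k.mean(0).round(4))
print([np.linalg.norm(k[i]-k[(i+1)%4]).round(3) for i in range(4)])
l=ray(cam,[(345,98),(390,67)],.062);print('lug',l.round(4))
s=get_state(); ty=R.from_quat(s['ee_rot']).as_matrix()[:,1];print('tooly',np.degrees(np.arctan2(ty[1],ty[0])))
t=np.load('pics/last_top.npz');ct=(t['K'],t['R'],t['c'])
f=lambda x,y:(110+x/3.4-.35,130+y/3.4-.35)
print('cradle base corners',ray(ct,[f(123,166),f(255,246),f(218,305),f(86,226)],.008).round(4).tolist())
b=ray(ct,[f(123,166),f(255,246),f(218,305),f(86,226)],.008);print(b.mean(0),[np.degrees(np.arctan2(*(x[:2][::-1]))) for x in (b[0]-b[1],b[3]-b[2])])
E
```

```text
tube [[ 0.5615 -0.0859  0.054 ]
 [ 0.4499 -0.2468  0.054 ]] [ 0.5057 -0.1664  0.054 ] 0.1957807129640372 55.24095847445921
tray [[ 0.4718 -0.0614  0.05  ]
 [ 0.6169 -0.1604  0.05  ]
 [ 0.5337 -0.2929  0.05  ]
 [ 0.3816 -0.1909  0.05  ]] [ 0.501  -0.1764  0.05  ]
[np.float64(0.176), np.float64(0.156), np.float64(0.183), np.float64(0.158)]
lug [[ 0.6119 -0.1518  0.062 ]
 [ 0.6584 -0.1517  0.062 ]]
tooly -34.6537086305919
cradle base corners [[0.5406, 0.2661, 0.008], [0.466, 0.1358, 0.008], [0.4089, 0.1683, 0.008], [0.4815, 0.2979, 0.008]]
[0.47424678 0.21703301 0.008     ] [np.float64(60.212506087971796), np.float64(60.72937791845725)]
```

```bash
python3 -m inch '[[[0,0,0],[0.008,0.006,-0.1],-1],[[0,0,0],[0.008,0.006,-0.2],-1],[[0,0,0],[0.008,0.006,-0.28],-1],[[0,0,0],[0.008,0.006,-0.33],-1],[[0,0,0],[0.008,0.006,-0.352],-1],[[0,0,0],[0.008,0.006,-0.352],-1],[[0,0,0],[0.008,0.006,-0.352],0.9],[[0,0,0],[0.008,0.006,-0.352],0.9],[[0,0,0],[0.008,0.006,-0.352],0.9],[[0,0,0],[0.008,0.006,-0.352],0.9],[[0,0,0],[0.008,0.006,-0.352],0.9],[[0,0,0],[0.008,0.006,-0.352],0.9],[[0,0,0],[0.008,0.006,-0.352],0.9],[[0,0,0],[0.008,0.006,-0.352],0.9],[[0,0,0],[0.008,0.006,-0.352],0.9]]' 25
```

```text
time_s: 3.15
eef_pos: [0.5059, -0.1658, 0.0294]
ee_rot: [0.885, 0.466, -0.0, -0.0]
contact_force: [-0.2, -0.1, -0.0]
grip_width: 0.269
gripper_force: 0.0
```

```bash
python3 -m inch '[[[0,0,0],[0,0,0],1],[[0,0,0],[0,0,0],1],[[0,0,0],[0,0,0],1],[[0,0,0],[0,0,0],1],[[0,0,0],[0,0,0],1]]' 25;  python3 -m inch '[[[0,0,0],[0,0,0.04],1],[[0,0,0],[0,0,0.1],1],[[0,0,0],[0,0,0.18],1],[[0,0,0],[0,0,0.24],1],[[0,0,0],[0,0,0.24],1],[[0,0,0],[0,0,0.24],1]]'
python3 - <<'E'
from h import *
snap('wrist','w2.png')
E
```

```text
time_s: 3.65
eef_pos: [0.5061, -0.1658, 0.0295]
ee_rot: [0.885, 0.466, 0.0, 0.0]
contact_force: [-0.4, 0.1, -0.9]
grip_width: 0.124
gripper_force: 25.0
time_s: 4.25
eef_pos: [0.5058, -0.1659, 0.1496]
ee_rot: [0.885, 0.466, 0.0, 0.0]
contact_force: [0.4, -0.2, -1.7]
grip_width: 0.119
gripper_force: 25.0
```

View pics/w2.png

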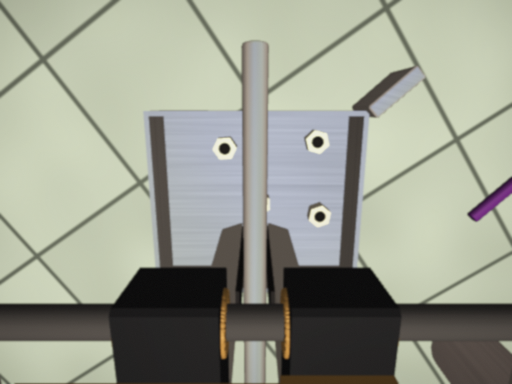

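The tube is held; its far end shows at (256,43). I'm carrying it above the cradle.

```bash
python3 -m inch '[[[0,0,0.046],[-0.064,0.766,0.04],1],[[0,0,0.046],[-0.064,0.766,0.04],1],[[0,0,0.046],[-0.064,0.766,0.04],1],[[0,0,0.046],[-0.064,0.766,0.04],1],[[0,0,0.046],[-0.064,0.766,0.04],1],[[0,0,0.046],[-0.064,0.766,0.04],1],[[0,0,0.046],[-0.064,0.766,0.04],1],[[0,0,0.046],[-0.064,0.766,0.04],1],[[0,0,0.046],[-0.064,0.766,0.04],1],[[0,0,0.046],[-0.064,0.766,0.04],1],[[0,0,0.046],[-0.064,0.766,0.04],1]]'
python3 - <<'E'
from h import *
d=np.load('pics/last_wrist.npz');cam=(d['K'],d['R'],d['c'])
e=ray(cam,[256,42],.1745)[0];print('end',e,'offset along',np.hypot(*(e[:2]-[.5058,-.1659])))
snap('wrist','w3.png'); s=get_state()
ty=R.from_quat(s['ee_rot']).as_matrix()[:,1];print(s['eef_pos'],np.degrees(np.arctan2(ty[1],ty[0])),s['joints'])
E
```

```text
time_s: 5.4
eef_pos: [0.4735, 0.2151, 0.1682]
ee_rot: [0.863, 0.505, -0.002, 0.0]
contact_force: [0.1, 0.2, -1.1]
grip_width: 0.116
gripper_force: 25.0
end [ 0.56037355 -0.0852352   0.1745    ] offset along 0.09739138359598705
[0.47379726 0.21488229 0.1685174 ] -29.316297284383207 [-0.33793293  0.49982967 -0.20644669  1.91165449  0.14635174  0.74701811
 -1.13936845]
```

View pics/w3.png

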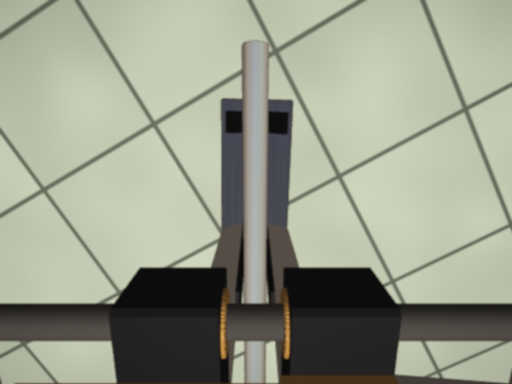

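The wrist view shows the far saddle's arm tops spanning (226–290, 111–134) and the base plate edges from (222,99)–(292,100) down to (222,226)–(288,226).

```bash
python3 - <<'E'
from h import *
d=np.load('pics/last_wrist.npz');cam=(d['K'],d['R'],d['c'])
im=d['im'].astype(int)
for r in (105,108,112,118,122,126,130,145,160,180,200,215):
    row=im[r].max(1); dk=np.nonzero(row[200:310]<110)[0]+200; bk=np.nonzero(row[200:310]<45)[0]+200
    print(r,dk.min(),dk.max(),(bk.min(),bk.max()) if len(bk) else '')
    if r<110 or r>140:
        e=ray(cam,[(dk.min()-.5,r),(dk.max()+.5,r)],.008);print('   mid',e.mean(0)[:2].round(4),'w',np.linalg.norm(e[0]-e[1]).round(4))
    elif len(bk):
        e=ray(cam,[(bk.min()-.5,r),(bk.max()+.5,r)],.061);print('   tipmid',e.mean(0)[:2].round(4),'w',np.linalg.norm(e[0]-e[1]).round(4))
col=im[95:140,232].max(1);print(col.tolist())
print('tube end',ray(cam,[256,42],.1935))
E
```

```text
105 221 292 
   mid [0.5095 0.2787] w 0.0691
108 221 291 
   mid [0.5077 0.2765] w 0.0682
112 221 291 (np.int64(226), np.int64(286))
   tipmid [0.5062 0.2739] w 0.0496
118 221 291 (np.int64(226), np.int64(287))
   tipmid [0.5042 0.2696] w 0.0506
122 222 291 (np.int64(226), np.int64(287))
   tipmid [0.5027 0.2668] w 0.0508
126 222 291 (np.int64(226), np.int64(287))
   tipmid [0.5011 0.264 ] w 0.0509
130 222 290 (np.int64(226), np.int64(287))
   tipmid [0.4995 0.2612] w 0.051
145 222 290 
   mid [0.4905 0.2455] w 0.0681
160 222 289 
   mid [0.4828 0.2328] w 0.0679
180 222 288 
   mid [0.4724 0.2152] w 0.0679
200 222 288 
   mid [0.4622 0.1969] w 0.0689
215 222 286 
   mid [0.4534 0.1833] w 0.0676
[201, 201, 185, 135, 83, 77, 80, 81, 82, 82, 82, 81, 83, 81, 76, 58, 33, 17, 17, 16, 17, 15, 15, 16, 16, 16, 15, 16, 16, 17, 15, 16, 16, 15, 17, 16, 17, 34, 60, 77, 82, 81, 82, 81, 81]
tube end [[0.52058329 0.30042587 0.1935    ]]
```

```bash
python3 -m inch '[[[0,0,0],[0.004,0.012,-0.06],1],[[0,0,0],[0.004,0.012,-0.13],1],[[0,0,0],[0.004,0.012,-0.19],1],[[0,0,0],[0.004,0.012,-0.23],1],[[0,0,0],[0.004,0.012,-0.255],1],[[0,0,0],[0.004,0.012,-0.268],1],[[0,0,0],[0.004,0.012,-0.276],1],[[0,0,0],[0.004,0.012,-0.276],1],[[0,0,0],[0.004,0.012,-0.276],1]]'
```

```text
time_s: 6.35
eef_pos: [0.4768, 0.2233, 0.0323]
ee_rot: [0.862, 0.506, 0.001, 0.0]
contact_force: [0.6, -1.1, -0.5]
grip_width: 0.12
gripper_force: 25.0
```

```bash
python3 -m inch '[[[0,0,0],[0,0,-0.003],1],[[0,0,0],[0,0,-0.003],1],[[0,0,0],[0,0,-0.003],0.6],[[0,0,0],[0,0,-0.003],0.4],[[0,0,0],[0,0,-0.003],0.2],[[0,0,0],[0,0,-0.003],0],[[0,0,0],[0,0,-0.003],0],[[0,0,0],[0,0,-0.003],-0.2],[[0,0,0],[0,0,-0.003],-0.2],[[0,0,0],[0,0,-0.003],-0.2],[[0,0,0],[0,0,0.08],-0.2],[[0,0,0],[0,0,0.16],-0.4],[[0,0,0],[0,0,0.25],-0.4],[[0,0,0],[0,0,0.25],-0.4],[[0,0,0],[0,0,0.25],-0.4]]'
python3 - <<'E'
from h import *
snap('wrist','w4.png'); print(get_state()['eef_pos'])
E
```

```text
time_s: 7.85
eef_pos: [0.4766, 0.2233, 0.1574]
ee_rot: [0.862, 0.506, 0.001, 0.0]
contact_force: [-0.3, -0.8, -0.5]
grip_width: 0.704
gripper_force: 0.0
[0.47563007 0.22275893 0.15611435]
```

View pics/w4.png

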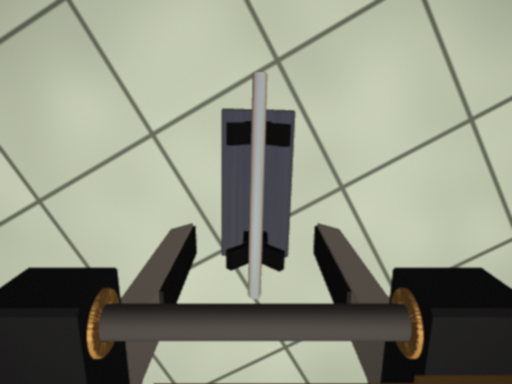

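The tube rests in both Vs, with its ends at (260,73) and (254,298), and the saddles at rows 121–146 and 232–270. I'll check the numbers and plan the lug grasp.

```bash
python3 - <<'E'
from h import *
d=np.load('pics/last_wrist.npz');cam=(d['K'],d['R'],d['c'])
e=ray(cam,[(260,72.5),(254,298.5)],.0545);print(e.round(4),e.mean(0),np.linalg.norm(e[0]-e[1]))
p=pts(cam,d['dep'])
for v,u in ((85,260),(130,259),(200,257),(250,256),(285,254)): print(p[v,u].round(4))
for rows in ((122,145),): print('far saddle',ray(cam,[(227,rows[0]),(294,rows[1])],.061).mean(0))
s=get_state();ty=R.from_quat(s['ee_rot']).as_matrix()[:,1];print(np.degrees(np.arctan2(ty[1],ty[0])))
# tray pose now (top view)
snap('top','top2.png')
w=[.6169,-.1604],[.3816,-.1909]
print('diag',np.degrees(np.arctan2(.0305,.2353)))
E
```

```text
[[0.5269 0.3073 0.0545]
 [0.4269 0.1375 0.0545]] [0.47688107 0.22239702 0.0545    ] 0.1970032692834279
[0.5224 0.2992 0.0535]
[0.5048 0.2689 0.0524]
[0.4748 0.2181 0.0535]
[0.4515 0.178  0.053 ]
[0.4332 0.149  0.0533]
far saddle [0.50482883 0.26624503 0.061     ]
-29.170578756142806
diag 7.385599675184141
```

The tube is seated. Next I move above the lug.

```bash
python3 -m inch '[[[0,0,-0.47],[0.34,-0.764,0.06],-0.4],[[0,0,-0.47],[0.34,-0.764,0.06],-0.4],[[0,0,-0.47],[0.34,-0.764,0.06],-0.4],[[0,0,-0.47],[0.34,-0.764,0.06],-0.4],[[0,0,-0.47],[0.34,-0.764,0.06],-0.4],[[0,0,-0.47],[0.34,-0.764,0.06],-0.4],[[0,0,-0.47],[0.34,-0.764,0.06],-0.4],[[0,0,-0.47],[0.34,-0.764,0.06],-0.4],[[0,0,-0.47],[0.34,-0.764,0.06],-0.4],[[0,0,-0.47],[0.34,-0.764,0.06],-0.4],[[0,0,-0.47],[0.34,-0.764,0.06],-0.4],[[0,0,-0.47],[0.34,-0.764,0.06],-0.4],[[0,0,-0.47],[0.34,-0.764,0.06],-0.4]]'
python3 - <<'E'
from h import *
snap('wrist','w5.png'); s=get_state()
ty=R.from_quat(s['ee_rot']).as_matrix()[:,1];print(s['eef_pos'],np.degrees(np.arctan2(ty[1],ty[0])),s['joints'])
E
```

```text
time_s: 9.25
eef_pos: [0.6457, -0.1565, 0.1861]
ee_rot: [0.998, 0.062, -0.0, -0.001]
contact_force: [0.6, 0.5, -0.8]
grip_width: 0.699
gripper_force: 0.0
[ 0.64581431 -0.1568379   0.18634137] -82.88047501618755 [ 0.16753864  0.66980021  0.05037507  1.49299597 -0.03845403  0.9804446
 -1.21805955]
```

View pics/w5.png

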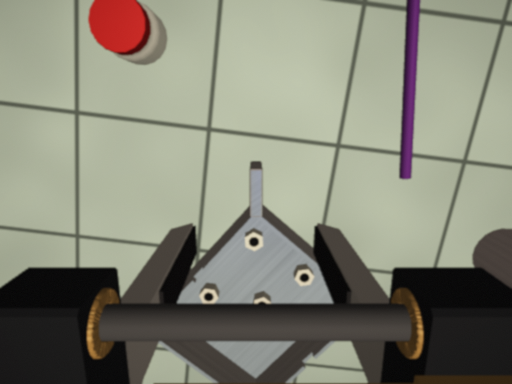

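The lug's top runs from (256,168) to (256,216) and lines up with the closing plane. The tray corner is at (256,207) and the jar at (120,25).

```bash
python3 - <<'E'
from h import *
d=np.load('pics/last_wrist.npz');cam=(d['K'],d['R'],d['c'])
print(ray(cam,[(256,168),(256,216),(250,192),(262,192)],.062).round(4))
s=get_state();print(s['eef_pos'],ray(cam,[(256,192)],.062).round(4)-s['eef_pos'])
E
```

```text
[[ 0.6632 -0.1549  0.062 ]
 [ 0.6184 -0.1606  0.062 ]
 [ 0.6406 -0.1522  0.062 ]
 [ 0.6419 -0.1631  0.062 ]]
[ 0.64581431 -0.1568379   0.18634137] [[-0.00461431 -0.0008621  -0.12434137]]
```

```bash
python3 -m inch '[[[0,0,0],[-0.008,-0.002,-0.08],-0.4],[[0,0,0],[-0.008,-0.002,-0.16],-0.4],[[0,0,0],[-0.008,-0.002,-0.24],-0.4],[[0,0,0],[-0.008,-0.002,-0.29],-0.4],[[0,0,0],[-0.008,-0.002,-0.32],-0.4],[[0,0,0],[-0.008,-0.002,-0.33],-0.4],[[0,0,0],[-0.008,-0.002,-0.33],-0.4],[[0,0,0],[-0.008,-0.002,-0.33],1],[[0,0,0],[-0.008,-0.002,-0.33],1],[[0,0,0],[-0.008,-0.002,-0.33],1],[[0,0,0],[-0.008,-0.002,-0.33],1],[[0,0,0],[-0.008,-0.002,-0.33],1],[[0,0,0],[-0.008,-0.002,-0.33],1],[[0,0,0],[-0.008,-0.002,-0.33],1],[[0,0,0],[-0.008,-0.002,-0.33],1],[[0,0,0],[-0.008,-0.002,-0.33],1],[[0,0,0],[-0.008,-0.002,-0.33],1],[[0,0,0],[-0.008,-0.002,-0.33],1]]' 45
python3 - <<'E'
from h import *
s=get_state();print(s['eef_pos'],s['contact_force'])
# TCP path: rotate about lip foot; TCP relative to pivot
u=np.array([np.cos(np.radians(7.1)),np.sin(np.radians(7.1)),0]); ax=np.cross(u,[0,0,1]); ax=ax/np.linalg.norm(ax)
p0=np.array(s['eef_pos']); piv=p0-u*.2628; piv[2]=0
print('pivot',piv,'ax',ax)
for a in np.arange(.05,.51,.05):
    d=R.from_rotvec(ax*a).apply(p0-piv)+piv-p0
    print(a.round(2),(ax*a/2).round(4),(d/.5).round(3))
E
```

```text
time_s: 11.1
eef_pos: [0.642, -0.1594, 0.0215]
ee_rot: [0.998, 0.061, -0.0, -0.0]
contact_force: [0.4, 1.7, 1.0]
grip_width: 0.128
gripper_force: 45.0
[ 0.64198124 -0.15943312  0.02147232] [0.35962863 1.71083437 0.95407377]
pivot [ 0.38119641 -0.19191559  0.        ] ax [ 0.12360148 -0.99233194  0.        ]
0.05 [ 0.0031 -0.0248  0.    ] [-0.003 -0.     0.026]
0.1 [ 0.0062 -0.0496  0.    ] [-0.007 -0.001  0.052]
0.15 [ 0.0093 -0.0744  0.    ] [-0.012 -0.002  0.078]
0.2 [ 0.0124 -0.0992  0.    ] [-0.019 -0.002  0.104]
0.25 [ 0.0155 -0.124   0.    ] [-0.027 -0.003  0.129]
0.3 [ 0.0185 -0.1488  0.    ] [-0.036 -0.004  0.153]
0.35 [ 0.0216 -0.1737  0.    ] [-0.046 -0.006  0.178]
0.4 [ 0.0247 -0.1985  0.    ] [-0.058 -0.007  0.201]
0.45 [ 0.0278 -0.2233  0.    ] [-0.07  -0.009  0.224]
0.5 [ 0.0309 -0.2481  0.    ] [-0.084 -0.01   0.247]
```

```bash
python3 -m inch '[[[0.0015,-0.012,0],[-0.001,0,0.013],1],[[0.003,-0.025,0],[-0.003,0,0.026],1],[[0.0046,-0.037,0],[-0.005,0,0.039],1],[[0.006,-0.05,0],[-0.007,-0.001,0.052],1],[[0.0077,-0.062,0],[-0.009,-0.001,0.065],1],[[0.0093,-0.074,0],[-0.012,-0.002,0.078],1],[[0.0108,-0.087,0],[-0.015,-0.002,0.091],1],[[0.0124,-0.099,0],[-0.019,-0.002,0.104],1],[[0.014,-0.112,0],[-0.023,-0.003,0.117],1],[[0.0155,-0.124,0],[-0.027,-0.003,0.129],1],[[0.0155,-0.124,0],[-0.027,-0.003,0.129],1]]'
python3 - <<'E'
from h import *
s=get_state();print(s['joints'],s['contact_force'],s['moment'])
E
```

```text
time_s: 12.2
eef_pos: [0.6272, -0.1623, 0.0865]
ee_rot: [0.99, 0.06, 0.124, -0.008]
contact_force: [0.3, -0.2, -4.7]
grip_width: 0.121
gripper_force: 45.0
[ 0.32407653  0.6826512  -0.09277599  1.87807411 -0.09746247  0.35188186
 -1.10360975] [ 0.25301339 -0.17720611 -4.74296593] [ 0.05590148  0.00379362 -0.00028254]
```

Joint 6 is nearing its range, so I keep the tool's orientation, ease the grip and raise the lug along its arc. The tray pivots between the pads.

```bash
python3 -m inch '[[[0,0,0],[0,0,0],1],[[0,0,0],[0,0,0],1],[[0,0,0],[-0.005,-0.001,0.012],1],[[0,0,0],[-0.011,-0.001,0.024],1],[[0,0,0],[-0.017,-0.002,0.036],1],[[0,0,0],[-0.023,-0.003,0.047],1],[[0,0,0],[-0.030,-0.004,0.059],1],[[0,0,0],[-0.037,-0.004,0.071],1],[[0,0,0],[-0.044,-0.005,0.083],1],[[0,0,0],[-0.051,-0.006,0.095],1],[[0,0,0],[-0.051,-0.006,0.095],1],[[0,0,0],[-0.051,-0.006,0.095],1],[[0,0,0],[-0.051,-0.006,0.095],1],[[0,0,0],[-0.051,-0.006,0.095],1]]' 15
python3 - <<'E'
from h import *
s=get_state();print(s['joints'],s['contact_force'],s['moment'])
_,a,_=snap('wrist');_,b,_=snap('scene');_,t,_=snap('top')
b=cv2.resize(b[140:270,150:300],(450,390),interpolation=cv2.INTER_CUBIC)
t=cv2.resize(t[100:250,215:345],(338,390),interpolation=cv2.INTER_CUBIC)
cv2.imwrite('pics/tilt.png',np.hstack([b,t])[:,:,::-1])
E
```

```text
time_s: 13.6
eef_pos: [0.6034, -0.1643, 0.1335]
ee_rot: [0.99, 0.06, 0.125, -0.008]
contact_force: [1.2, 0.2, -0.8]
grip_width: 0.126
gripper_force: 15.0
[ 0.3457285   0.58659938 -0.09914839  1.90582874 -0.09867714  0.4216435
 -1.09396125] [ 1.21167437  0.20061664 -0.82663962] [-0.07123504  0.4382044  -0.03708529]
```

View pics/tilt.png

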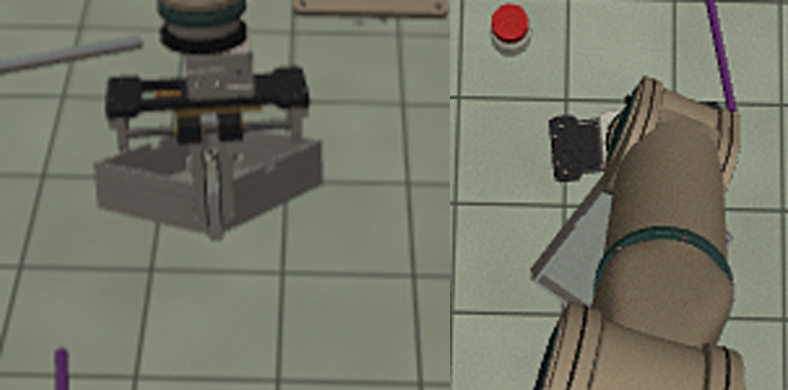

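The tray hangs tilted in the gripper, with the lug at (213,165) between the fingers. The nuts are hidden in these views, so I'll check the wrist view and the settled force.

```bash
python3 -m inch '[[[0,0,0],[0,0,0],1],[[0,0,0],[0,0,0],1],[[0,0,0],[0,0,0],1],[[0,0,0],[0,0,0],1],[[0,0,0],[0,0,0],1]]'
python3 - <<'E'
from h import *
s=get_state();print(s['contact_force'],s['moment'])
cam,a,dep=snap('wrist','w6.png'); p=pts(cam,dep)
scam,b,sd=snap('scene'); q=pts(scam,sd)
m=np.zeros(sd.shape,bool); m[140:225,180:262]=1
# front walls points in scene
for u in (183,187,192,197,202,207,232,240,247,254):
  col=[(v,q[v,u]) for v in range(185,225) if q[v,u,2]>.012]
  if col: print(u,'low',col[-1][0],col[-1][1].round(3),'hi',col[0][1].round(3))
E
```

```text
time_s: 14.25
eef_pos: [0.6032, -0.1644, 0.1336]
ee_rot: [0.99, 0.06, 0.125, -0.008]
contact_force: [0.3, -0.7, -1.1]
grip_width: 0.127
gripper_force: 15.0
[ 0.34782785 -0.7303449  -1.10216279] [-0.03338972  0.24054489  0.01644288]
183 low 208 [ 0.517 -0.294  0.064] hi [ 0.49  -0.294  0.102]
187 low 209 [ 0.523 -0.281  0.066] hi [ 0.476 -0.284  0.098]
192 low 210 [ 0.536 -0.263  0.075] hi [ 0.602 -0.24   0.24 ]
197 low 212 [ 0.546 -0.246  0.077] hi [ 0.445 -0.258  0.083]
202 low 213 [ 0.557 -0.229  0.086] hi [ 0.428 -0.244  0.068]
207 low 214 [ 0.565 -0.213  0.09 ] hi [ 0.408 -0.23   0.063]
232 low 212 [ 0.558 -0.139  0.094] hi [ 0.396 -0.148  0.055]
240 low 208 [ 0.526 -0.116  0.079] hi [ 0.411 -0.121  0.069]
247 low 205 [ 0.502 -0.096  0.068] hi [ 0.597 -0.094  0.239]
254 low 213 [ 1.382 -0.078  0.957] hi [ 0.434 -0.075  0.087]
```

View pics/w6.png

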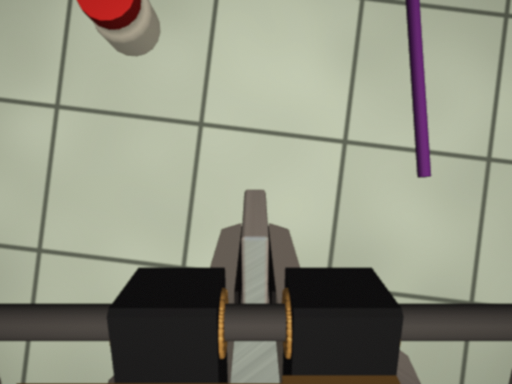

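The wrist view shows the lug clamped between the pads at (256,235–300). The fitted wall bottoms give a tilt of about 0.45 rad with the foot on the bench. I'll tilt a bit more for margin and locate the nuts by colour mask.

```bash
python3 -m inch '[[[0,0,0],[-0.009,-0.001,0.014],1],[[0,0,0],[-0.018,-0.002,0.027],1],[[0,0,0],[-0.030,-0.003,0.041],1],[[0,0,0],[-0.043,-0.005,0.055],1],[[0,0,0],[-0.043,-0.005,0.055],1],[[0,0,0],[-0.043,-0.005,0.055],1],[[0,0,0],[-0.043,-0.005,0.055],1],[[0,0,0],[-0.043,-0.005,0.055],1],[[0,0,0],[-0.043,-0.005,0.055],1],[[0,0,0],[-0.043,-0.005,0.055],1],[[0,0,0],[-0.043,-0.005,0.055],1],[[0,0,0],[-0.043,-0.005,0.055],1]]'
cat > nuts.py <<'E'
from h import *
s=get_state();print(s['contact_force'].round(2),s['moment'].round(3),s['joints'][5])
for n in('scene','top'):
    cam,b,dep=snap(n); q=pts(cam,dep); hsv=cv2.cvtColor(b,cv2.COLOR_RGB2HSV)
    roi=(q[...,0]>.33)&(q[...,0]<.66)&(q[...,1]>-.32)&(q[...,1]<-.04)&(q[...,2]<.2)&(q[...,2]>.006)&(dep>0)
    w=((b.min(2)>135)&roi).astype(np.uint8)
    k,l,st,ce=cv2.connectedComponentsWithStats(w)
    for i in range(1,k):
        if st[i,4]>2: print(n,ce[i].round(),st[i,4],q[l==i].mean(0).round(3),b[l==i].mean(0).round())
    v,u=np.nonzero(roi)
    if n=='scene':
        print('roi range',u.min(),u.max(),v.min(),v.max())
        for uu in (184,190,195,200,205,232,238,244,250):
            c=[q[x,uu] for x in range(180,225) if roi[x,uu] and q[x,uu,0]>.45]
            if c: print(uu,c[-1].round(3))
    else: print('top roi px',len(u))
E
python3 nuts.py
```

```text
time_s: 15.55
eef_pos: [0.5815, -0.1668, 0.1609]
ee_rot: [0.99, 0.06, 0.124, -0.008]
contact_force: [-0.7, -1.0, -2.0]
grip_width: 0.123
gripper_force: 15.0
[-0.72 -1.03 -2.05] [-0.091  0.651  0.038] 0.46008047214858633
roi range 173 264 177 249
184 [ 0.506 -0.292  0.075]
190 [ 0.524 -0.269  0.089]
195 [ 0.534 -0.252  0.1  ]
200 [ 0.544 -0.235  0.106]
205 [ 0.549 -0.219  0.112]
232 [ 0.545 -0.139  0.114]
238 [ 0.526 -0.122  0.104]
244 [ 0.502 -0.105  0.089]
250 [ 0.513 -0.085  0.006]
top roi px 997
```

```bash
cat > tf.py <<'E'
from h import *
import sys
s=get_state(); a=float(sys.argv[1])
u=np.array([np.cos(np.radians(7.1)),np.sin(np.radians(7.1)),0]); ax=np.cross(u,[0,0,1])
g=np.array(s['eef_pos'])-.019*R.from_quat(s['ee_rot']).as_matrix()[:,2]
# tray axes
R0=R.from_euler('z',np.radians(7.1-41.63)); Rt=R.from_rotvec(ax*a)*R0
lug=np.array([.09+.026*.7474,.08+.026*.6644,.04]); o=g-Rt.apply(lug)
print('foot',(o+Rt.apply([-.09,-.08,0])).round(4))
for n in('scene','top'):
    cam,b,dep=snap(n); q=pts(cam,dep); t=Rt.inv().apply((q-o).reshape(-1,3)).reshape(q.shape)
    ins=(abs(t[...,0])<.084)&(abs(t[...,1])<.074)&(t[...,2]>-.004)&(t[...,2]<.03)&(dep>0)
    print(n,ins.sum(),'floor med z',np.median(t[ins][:,2]) if ins.any() else '')
    G=np.full((17,19),' ')
    for p,c in zip(t[ins],b[ins]):
        i,j=int((p[1]+.08)*100),int((p[0]+.09)*100)
        G[i,j]='N' if (p[2]>.011 and c.mean()>125) or c.mean()>150 else ('n' if p[2]>.011 else (G[i,j] if G[i,j] in'Nn' and G[i,j]!=' ' else '.'))
    for r in G[::-1]: print('|'+''.join(r)+'|')
E
python3 tf.py .58
```

```text
foot [ 0.3771 -0.1923 -0.0004]
scene 29 floor med z 0.02714952532122722
|                   |
|                   |
|                   |
|                   |
|                   |
|                   |
|                   |
|n                  |
|n                  |
|n                  |
|n                  |
|nn                 |
|nn                 |
|n                  |
|                   |
|nn                 |
| n    nn           |
top 565 floor med z 0.0013772866175808386
|                   |
|n                  |
|n.... ......       |
|n...........       |
|n...........       |
|n..........        |
|n........          |
|n......            |
|n.....             |
|n...               |
|                   |
|                   |
|                   |
|                   |
|                   |
|                   |
|                   |
```

The visible floor is clear of nuts. I'll give a small jog in tilt to settle any straggler, then hold firmly and recheck.

```bash
python3 -m inch '[[[0,0,0],[-0.012,-0.002,0.014],1],[[0,0,0],[0,0,0],1],[[0,0,0],[-0.012,-0.002,0.014],1],[[0,0,0],[0,0,0],1],[[0,0,0],[-0.012,-0.002,0.014],1],[[0,0,0],[0,0,0],1],[[0,0,0],[-0.012,-0.002,0.014],1],[[0,0,0],[-0.012,-0.002,0.014],1],[[0,0,0],[-0.012,-0.002,0.014],1],[[0,0,0],[-0.012,-0.002,0.014],1],[[0,0,0],[-0.012,-0.002,0.014],1],[[0,0,0],[-0.012,-0.002,0.014],1],[[0,0,0],[-0.012,-0.002,0.014],1],[[0,0,0],[-0.012,-0.002,0.014],1],[[0,0,0],[-0.012,-0.002,0.014],1],[[0,0,0],[-0.012,-0.002,0.014],1],[[0,0,0],[-0.012,-0.002,0.014],1],[[0,0,0],[-0.012,-0.002,0.014],1]]' 20
python3 tf.py .61; python3 - <<'E'
from h import *
d=np.load('pics/last_top.npz');cam=(d['K'],d['R'],d['c']);q=pts(cam,d['dep']);b=d['im']
# tube still in cradle; nothing spilled near tray
m=(abs(q[...,0]-.476)<.12)&(abs(q[...,1]-.22)<.12)&(q[...,2]>.045)&(q[...,2]<.08)&(b.min(2)>90)
print('tube',m.sum(),q[m].mean(0))
o=np.load('pics/last_scene.npz');q=pts((o['K'],o['R'],o['c']),o['dep'])
w=(o['im'].min(2)>185)&(q[...,0]>.2)&(q[...,0]<.8)&(abs(q[...,1]+.18)<.25);print('white px on bench',w.sum())
E
```

```text
time_s: 17.55
eef_pos: [0.5754, -0.1678, 0.1679]
ee_rot: [0.99, 0.06, 0.124, -0.008]
contact_force: [0.1, 0.4, -2.5]
grip_width: 0.128
gripper_force: 20.0
foot [ 0.3764 -0.1926  0.0007]
scene 5 floor med z 0.028382729517627468
|                   |
|                   |
|                   |
|                   |
|                   |
|                   |
|                   |
|                   |
|n                  |
|                   |
|                   |
|nn                 |
|n                  |
|                   |
|                   |
|                   |
|    n              |
top 548 floor med z 0.00041014219917596994
|                   |
|                   |
|n . ..... ...      |
|n...........       |
|n...........       |
|n..........        |
|n.........         |
|n.......           |
|n.....             |
|n....              |
|..                 |
|                   |
|                   |
|                   |
|                   |
|                   |
|                   |
tube 192 [0.47629281 0.21950113 0.05315639]
white px on bench 0
```

```bash
python3 -c "
from workcell import *
print(close_job())"
```

```text
the job is handed in; nothing more can be done
None
```

I handed the job in at about 17.6 s: the tube lies let go in both cradle saddles, and the gripper holds the tray tipped about 0.6 rad on its lip foot. The lip corner was hidden from every camera, so I inferred that all four nuts gathered there (visible floor clear, no sign of a spill on the bench), and no verdict was returned.

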